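Put the mixed-up workpieces back on their own carriers

TASK

Three aluminium workpieces were left on one another's conveyor carriers: put the round pulley in the middle of the round carrier, the square block in the middle of the square carrier and the cross-shaped four-way fitting in the middle of the cross-shaped carrier, all upright and let go. Use the empty round-ended spare carrier to park one of them (set it down there and let go) while you make room; never stand a workpiece on the bench, and set them down rather than dropping them. The motor on the rectangular carrier is already right: leave it where it is.

Things in the scene. Friction and masses are not known exactly. Their poses are not given: they have to be found in the camera images.
- pulley: loose round aluminium pulley standing upright, 54 mm diameter and 38 mm high, with dark grooves round its side and on top a 28 mm hub, 2 mm high, with a dark bore; 0.15 to 0.26 kg; origin at the centre of its underside, z up. Starts on the square carrier.
- block: loose square aluminium block 44 x 44 x 40 mm high with a round bore and four dark screws on top; 0.15 to 0.26 kg; origin at the centre of its underside, x and y square to its sides, z up. Starts on the cross-shaped carrier.
- fourway: loose cross-shaped (plus-shaped) aluminium four-way fitting, 36 mm high, four equal arms 24 mm wide, 56 mm from tip to tip across the middle, ends flat; 0.13 to 0.24 kg; origin at the centre of its underside, x and y along the arms, z up. Starts on the round carrier.
- motor: small loose geared motor lying down: steel can 34 mm diameter, 40 mm long, and aluminium gearbox 32 x 36 x 36 mm, with a thin shaft; 86 mm long in all and 36 mm high; origin on its underside, 38 mm from the end of the can, x towards the shaft. On the rectangular carrier; to be left alone.
- carrier_round: round carrier, fixed to the bench, mid-grey plastic plate 12 mm thick with small steel screw heads; origin at the centre of its underside (bench level), z up; its flat top, 12 mm above the bench, carries the workpiece. 108 mm diameter.
- carrier_square: square carrier, fixed to the bench, mid-grey plastic plate 12 mm thick with small steel screw heads; origin at the centre of its underside (bench level), z up; its flat top, 12 mm above the bench, carries the workpiece. 92 x 92 mm, x and y square to its sides.
- carrier_cross: cross-shaped (plus-shaped) carrier, fixed to the bench, mid-grey plastic plate 12 mm thick with small steel screw heads; origin at the centre of its underside (bench level), z up; its flat top, 12 mm above the bench, carries the workpiece. Arms 50 mm wide, 124 mm from end to end, along x and y.
- carrier_oblong: rectangular carrier, fixed to the bench, mid-grey plastic plate 12 mm thick with small steel screw heads; origin at the centre of its underside (bench level), z up; its flat top, 12 mm above the bench, carries the workpiece. 116 mm along x by 66 mm along y. The motor lies on it.
- carrier_spare: spare carrier, empty at the start, fixed to the bench, mid-grey plastic plate 12 mm thick with small steel screw heads; origin at the centre of its underside (bench level), z up; its flat top, 12 mm above the bench, carries the workpiece. Oblong with half-round ends: 128 mm along x, 72 mm along y.
Things that resemble listed ones, but are neither listed nor needed, are in the scene too. What is shaped like the carrier_square but red is not meant. What is shaped like the carrier_round but red is not meant.

How it is judged (in metres and radians):
On the way:
1. one of the three workpieces is set down on the spare carrier, its centre within 30 mm of the carrier's centre, and let go (((horizontal distance between pulley and carrier_spare below 0.03 m and z of pulley in the frame of carrier_spare between 0.008 and 0.017 m and linear speed of pulley below 0.02 m/s and contact force between the fingers and pulley below 0.05 N) or (horizontal distance between block and carrier_spare below 0.03 m and z of block in the frame of carrier_spare between 0.008 and 0.017 m and linear speed of block below 0.02 m/s and contact force between the fingers and block below 0.05 N) or (horizontal distance between fourway and carrier_spare below 0.03 m and z of fourway in the frame of carrier_spare between 0.008 and 0.017 m and linear speed of fourway below 0.02 m/s and contact force between the fingers and fourway below 0.05 N))), for 0.2 s.
At the end, for the whole second after the job is handed in: Pulley, block and four-way fitting each stand upright (within 0.1 rad) and at rest on the round, square and cross-shaped carrier respectively, centre within 12 mm of the carrier's centre (any turn about the vertical), released; the motor is within 12 mm of where it was (horizontal distance between pulley and carrier_round below 0.012 m and z of pulley in the frame of carrier_round between 0.008 and 0.017 m and angle between each of pulley, block, fourway's own z axis and vertical below 0.1 rad and linear speed of each of pulley, block, fourway below 0.02 m/s and angular speed of each of pulley, block, fourway below 0.2 rad/s and contact force between the fingers and pulley below 0.05 N and horizontal distance between block and carrier_square below 0.012 m and z of block in the frame of carrier_square between 0.008 and 0.017 m and contact force between the fingers and block below 0.05 N and horizontal distance between fourway and carrier_cross below 0.012 m and z of fourway in the frame of carrier_cross between 0.008 and 0.017 m and contact force between the fingers and fourway below 0.05 N and distance of motor from where it was at the start of the episode below 0.012 m); the robot touches nothing.
It fails at once if a workpiece stands or lies on the bench (its underside's centre less than 6 mm above the bench) (height (world z) of any of pulley, block, fourway below 0.006 m).
It fails at once if the motor is moved by more than 12 mm (distance of motor from where it was at the start of the episode above 0.012 m).
It fails at once if a workpiece is dropped (falls free of the fingers faster than 0.6 m/s, a fall of about 18 mm) ((contact force between the fingers and pulley below 0.01 N and linear speed of pulley above 0.6 m/s) or (contact force between the fingers and block below 0.01 N and linear speed of block above 0.6 m/s) or (contact force between the fingers and fourway below 0.01 N and linear speed of fourway above 0.6 m/s)).
It also fails if it takes over 112 s, if anything falls off the work surface, if the arm or the gripper's body presses on something with over 40 N, if the wrist force passes 120 N, or if a joint passes its speed limit or range.

ROBOT

A 6-joint arm with a two-finger parallel gripper is mounted at the origin on the work surface. World frame = base frame: x ahead of the robot, y to its left, z up, the work surface at z = 0. Lengths are in mm, angles in rad, forces in N, time in s.
With the tool pointing down it reaches from about 375 to 975 mm from the base axis. Payload 3.8 kg.
Tool frame: the origin (TCP) lies at the very end of the fingers, on their centre line; the grasp point (between the pads) lies r.grip_point_offset behind it (r.grip_point_offset is the distance from the TCP to the grasp point, in mm); z points along the fingers, y is the line along which they close (so a half turn about z gives the same grasp; the last joint's range is limited). The gripper opens to 85 mm and grips with 20 to 120 N. Pads are 22 mm wide; open, the fingers measure 114 mm over their backs; the gripper's body (76 mm by 85 mm) begins 54 mm behind the grasp point. The pads swing forward as they close: fully open they stand 13 mm farther back than shut.
Start: joints at [-0.037, 0.264, 1.604, -0, 1.274, -0.037], TCP at [674.995, -0.002, 231.28] pointing down, gripper open.
Joint ranges: [-2.63, 2.63], [-0.94, 2.18], [0.31, 2.57], [-1.31, 4.45], [0, 2.66], [-2.55, 2.55]. Speed limits (rad/s): [2.57, 2.57, 3.14, 3.14, 3.14, 3.14].

INTERFACE

Orientations are given as a unit quaternion [x, y, z, w].
In Python, from workcell import r, vision, order gives the robot as it stands.
- The arm moves only by the tool carry_out, never from a script. Its argument "series" is text: rows parted by semicolons, each of 7 numbers parted by spaces: the shift along the tool's x, y, z scaled (see below), then the turn, a rotation vector about the tool's x, y, z scaled (see below), then the closure, from -1 (fully open) to 1 (shut). A call has 1 to 8 rows; each row is the pose to reach, as a shift and turn from the pose commanded when the call began, along the tool's axes at that moment; what a row does not reach only later rows make up. The controller multiplies each number of a shift by 50 cm and each number of a turn by pi/2 rad. A row lasts 1/10 s, in which the tool goes at most 50 mm and 8.59 degrees, less where a joint would pass 70% of its speed; a pose out of reach is approached as far as the arm can. A call with a number of a shift or a turn outside -1 to 1 is refused whole. A call with a gripper value outside its range is refused whole. The fingers move at their own pace and stop on an object; "grip_force" is the grip in N (left out, the last holds). Time passes only in rows, so rows that repeat a pose let the fingers close. It gives the time, the measured TCP pose, the force, the opening and the grip force at its end, in the units of the state.
- r.get_obs(): the state, without advancing time (a new reading comes with each control period).
- vision.get_image(name): name is "scene" or "side" or "wrist"; returns the picture (480x640x3 uint8, red, green, blue); there is no depth.
- vision.get_calibration(name): a dict with "K" (3x3 intrinsics, pixels), "world_to_cam" (4x4, takes a point from world to camera coordinates); the wrist camera has in their place "tool_from_camera" (4x4, takes a point from camera to tool coordinates, whose origin is the TCP and whose axes are the flange's). Camera axes: x right, y down, z forward; pixel columns grow to the right and rows downward; lengths in mm; the calibration is good to about 2 mm. A picture is of the moment at which its call begins: read the wrist's pose just before it. get_calibration takes no time and is no camera call.
- order.hand_in(): hands the job in; it is judged then, once.
The state is a dict: "t": time; "joint_positions": joint angles; "joint_vel": joint speeds; "tau": joint torques, N m; "tool_pos": TCP position; "ee_rot": TCP orientation; "wrist_force": force on the tool from outside, world axes, zero at the start; "wrist_torque": the same for the moment, N m; "width": finger opening in mm; "grasp_force": force on a finger pad.
Only numpy, scipy, OpenCV 4.12 (cv2) and the standard library are available. Lean on these libraries where they do the work, as an engineer would, in place of code of your own. Each camera call takes 0.05 s, during which the arm holds its last target. There are 200 camera calls.

## Working session

There is one attempt and no reset: what is moved stays moved. The work goes in short steps, Python scripts to look and compute and a tool call to move; the robot and the scene stay as the last step left them, time stands still between calls to the robot, and variables do not carry over. Pictures are saved under pics/ and viewed, at most 14 in all, crops included, and the job is handed in when it is done.

Besides the shell and the picture viewer there is one more tool, called after "Call:" as name(argument=value, ...) on one line, values as JSON. carry_out: Moves the arm, as the interface text tells. Its arguments: {"type":"object","properties":{"series":{"type":"string"},"grip_force":{"type":"number"}},"required":["series"]}

```bash
ls; mkdir -p pics; python3 - <<'E'
from workcell import r, vision, order
import cv2
print(r.get_obs(), r.grip_point_offset)
for n in("scene","side","wrist"):
    cv2.imwrite(f"pics/{n}0.png",vision.get_image(n)[:,:,::-1]); print(n,vision.get_calibration(n))
E
```

```text
pics
{'t': 0.0, 'joint_positions': array([-3.68879221e-02,  2.64773201e-01,  1.60534388e+00,  2.18546110e-06,
        1.27369677e+00, -3.69088298e-02]), 'joint_vel': array([ 8.61119892e-04, -1.35356512e-05, -8.69783676e-04, -1.83734441e-04,
       -5.09608394e-04,  1.12480163e-03]), 'tau': array([ 6.10465631e-04, -5.15121067e+01, -3.67308676e+01, -4.07824507e-05,
        1.31324201e-02,  1.46811578e-05]), 'tool_pos': array([6.74285331e+02, 3.34050402e-02, 2.29964775e+02]), 'ee_rot': array([ 0.70709918,  0.70711351, -0.00075504, -0.00081446]), 'wrist_force': array([-0.38687036, -0.02567334, -0.55753296]), 'wrist_torque': array([ 0.03341516,  0.02052871, -0.01718661]), 'grasp_force': 0.0, 'width': 85.68260808385143} 18.700000000000003
scene {'K': array([[604.27789797,   0.        , 308.07333869],
       [  0.        , 604.27789797, 245.44648165],
       [  0.        ,   0.        ,   1.        ]]), 'world_to_cam': array([[-5.26171279e-01,  8.50353819e-01, -6.49368405e-03,
         2.81309861e+02],
       [ 5.99363932e-01,  3.65428243e-01, -7.12197357e-01,
        -3.80901534e+02],
    
[... 520 characters left out ...]
       [ 3.00344260e-01,  7.66258907e-01, -5.68014624e-01,
         1.05905247e+03],
       [ 0.00000000e+00,  0.00000000e+00,  0.00000000e+00,
         1.00000000e+00]])}
wrist {'K': array([[420.61124291,   0.        , 318.27859047],
       [  0.        , 420.61124291, 235.55822034],
       [  0.        ,   0.        ,   1.        ]]), 'tool_from_camera': array([[ 7.48703417e-04, -9.51166068e-01, -3.08678717e-01,
         8.08340378e+01],
       [ 9.99999086e-01,  1.05962127e-03, -8.39620778e-04,
         6.34571196e-01],
       [ 1.12570133e-03, -3.08677806e-01,  9.51165992e-01,
        -1.43057324e+02],
       [ 0.00000000e+00,  0.00000000e+00,  0.00000000e+00,
         1.00000000e+00]])}
```

View pics/scene0.png

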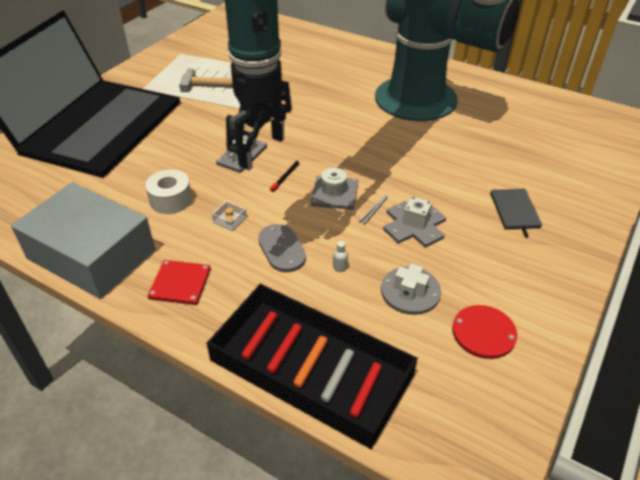

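View pics/side0.png

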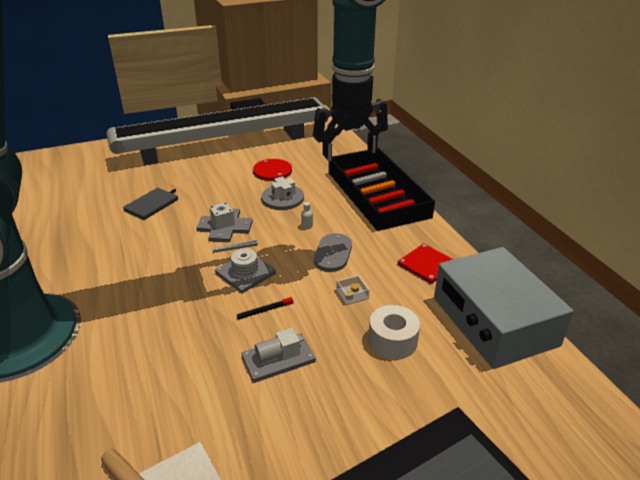

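View pics/wrist0.png

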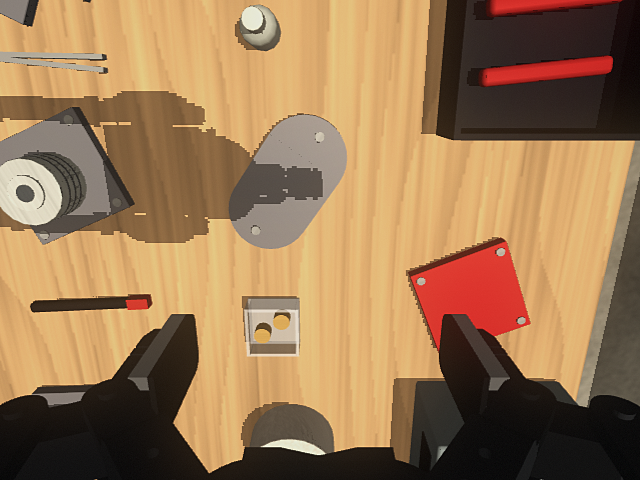

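Scene: pulley hub (334,174), block top (417,205), four-way top (411,272), spare carrier (282,247), round carrier (411,290), cross carrier (415,220), square carrier (335,192), motor hidden behind the gripper at about (242,152). Side view and wrist view agree; obstacles nearby are the bottle (341,257), pen, tweezers, small box.

```bash
cat > h.py <<'E'
import numpy as np, cv2
from scipy.spatial.transform import Rotation as R
from workcell import r, vision, order
def cam(name, obs=None):
    c=vision.get_calibration(name)
    if name=="wrist":
        obs=obs or r.get_obs(); T=np.eye(4); T[:3,:3]=R.from_quat(obs["ee_rot"]).as_matrix(); T[:3,3]=obs["tool_pos"]
        return c["K"], T@c["tool_from_camera"]
    return c["K"], np.linalg.inv(c["world_to_cam"])
def cast(KT, uv, z):
    K,T=KT; uv=np.atleast_2d(np.asarray(uv,float))
    d=(T[:3,:3]@np.linalg.inv(K)@np.c_[uv,np.ones(len(uv))].T).T
    return T[:3,3]+d*((z-T[2,3])/d[:,2])[:,None]
def proj(KT,P):
    K,T=KT; p=(np.linalg.inv(T)@np.r_[P,1])[:3]; q=K@p; return q[:2]/q[2]
E
python3 - <<'E'
from h import *
np.set_printoptions(precision=1,suppress=True)
S,D=cam("scene"),cam("side")
for n,a,b,z in [("pulley",(334,174),(243,254),52),("block",(417,203),(221,209),52),("fourway",(411,268),(283,183),48),("spare",(282,247),(333,252),12),
 ("round",(411,290),(283,196),12),("cross",(415,221),(224,224),12),("square",(335,192),(245,271),12),("bottle",(341,245),(307,207),45)]:
    print(n,cast(S,a,z)[0],cast(D,b,z)[0])
print(cast(D,[(280,357)],12))
E
```

```text
pulley [442.7   7.5  52. ] [444.2  12.   52. ]
block [438.  194.8  52. ] [442.1 196.3  52. ]
fourway [602.2 258.3  48. ] [615.1 263.2  48. ]
spare [648.1  10.9  12. ] [640.4  -1.1  12. ]
round [618.9 270.5  12. ] [612.9 260.5  12. ]
cross [445.9 199.2  12. ] [444.3 192.3  12. ]
square [450.3  15.4  12. ] [443.7   5.6  12. ]
bottle [613.6 121.4  45. ] [633.7 142.   45. ]
[[ 437.3 -247.1   12. ]]
```

Call:
carry_out(series="0.32 -0.23 -0.2 0 0 0 -1;0.32 -0.23 -0.2 0 0 0 -1;0.32 -0.23 -0.2 0 0 0 -1;0.32 -0.23 -0.2 0 0 0 -1;0.32 -0.23 -0.2 0 0 0 -1;0.32 -0.23 -0.2 0 0 0 -1;0.32 -0.23 -0.2 0 0 0 -1;0.32 -0.23 -0.2 0 0 0 -1", grip_force=50)

```text
t: 0.95
tool_pos: [560.2, 158.8, 329.5]
ee_rot: [0.707, 0.707, -0.001, -0.0]
wrist_force: [1.1, 0.3, -0.1]
width: 85.6
grasp_force: 0.0
```

```bash
python3 - <<'E'
from h import *
o=r.get_obs(); print(o["t"],o["tool_pos"],o["ee_rot"],o["joint_vel"])
im=vision.get_image("wrist")[:,:,::-1]; cv2.imwrite("pics/wrist1.png",im); np.savez("w1.npz",p=o["tool_pos"],q=o["ee_rot"])
E
```

```text
0.95 [560.15442456 158.75163364 329.51382945] [ 7.07497812e-01  7.06714354e-01 -1.24910356e-03 -3.28483811e-04] [-0.00840741  0.00758162  0.00063872  0.00373764  0.00179715  0.00080124]
```

View pics/wrist1.png

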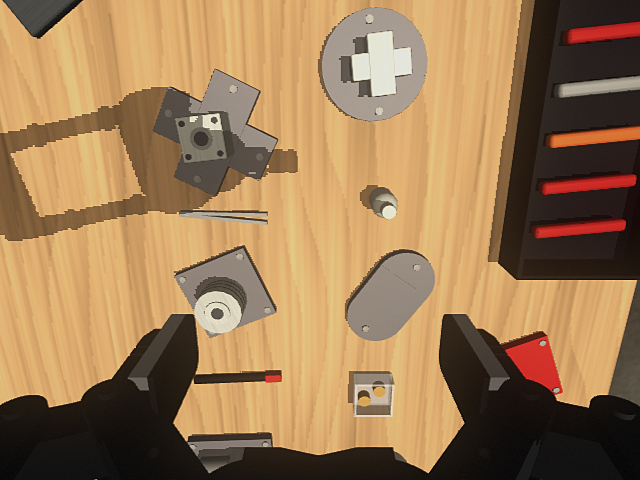

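Wrist view shows everything: round carrier screws (369,19),(378,111); cross screws (233,89),(197,179),(168,113),(261,157); square (182,279),(267,310); spare (417,268),(365,328); pulley hub (217,313), block bore (201,139), four-way centre (381,63).

```bash
cat > m.py <<'E'
from h import *
np.set_printoptions(precision=1,suppress=True)
d=np.load("w1.npz"); W=cam("wrist",dict(tool_pos=d["p"],ee_rot=d["q"]))
im=cv2.imread("pics/wrist1.png"); hsv=cv2.cvtColor(im,cv2.COLOR_BGR2HSV)
m=((hsv[...,1]<60)&(hsv[...,2]>45)).astype(np.uint8)*255
m=cv2.morphologyEx(m,cv2.MORPH_CLOSE,np.ones((3,3))) 
def comp(mask,lo=600,hi=40000):
    cs,_=cv2.findContours(mask,cv2.RETR_EXTERNAL,cv2.CHAIN_APPROX_NONE)
    return [c[:,0,:] for c in cs if lo<cv2.contourArea(c)<hi]
for c in comp(m):
    if c[:,1].max()>430: continue
    P=cast(W,c,12)[:,:2].astype(np.float32); (x,y),s,a=cv2.minAreaRect(P)
    print("grey px",c.mean(0),"rect",np.array([x,y]),np.array(s),a,"circ",cv2.minEnclosingCircle(P))
b=((hsv[...,1]<50)&(hsv[...,2]>170)).astype(np.uint8)*255
for c in comp(b,150):
    P=cast(W,c,50)[:,:2].astype(np.float32); print("bright px",c.mean(0),cv2.minAreaRect(P),cv2.minEnclosingCircle(P))
def mid(n,z,*uv): 
    P=cast(W,uv,z)[:,:2]; print(n,P.mean(0),[round(float(np.linalg.norm(P[i]-P[i+1])),1) for i in range(0,len(P)-1,2)],
      [round(float(np.degrees(np.arctan2(*(P[i+1]-P[i])[::-1]))),1) for i in range(0,len(P)-1,2)])
mid("round",12,(369,19),(378,111)); mid("cross",12,(233,89),(197,179),(168,113),(261,157))
mid("square",12,(182,279),(267,310)); mid("spare",12,(417,268),(365,328))
mid("pulley",52,(217,313)); mid("pulley38",50,(217,313)); mid("block",52,(201,139)); mid("fourway",48,(381,63))
mid("blockscrews",52,(184,125),(220,154),(215,119),(190,157)); 
v=cv2.resize(im[100:180,150:250],None,fx=5,fy=5,interpolation=cv2.INTER_CUBIC)
w=cv2.resize(im[20:110,330:430],None,fx=4,fy=4,interpolation=cv2.INTER_CUBIC)
out=np.zeros((400,800,3),np.uint8); out[:400,:500]=v; out[:360,500:]=w[:,50:350]; cv2.imwrite("pics/crop1.png",out)
E
python3 m.py
```

```text
grey px [372.7 395. ] rect [ 631.5 -131.1] [52.9 66.2] 0.14811737835407257 circ ((631.1856079101562, -131.08853149414062), 41.79914855957031)
grey px [390. 296.] rect [646.3  10.6] [127.6  71.9] 55.11244201660156 circ ((646.2362670898438, 10.614606857299805), 63.79844284057617)
grey px [225.6 292.2] rect [447.1  14.7] [95.1 92.5] 22.555587768554688 circ ((448.2765197753906, 16.024887084960938), 64.61388397216797)
grey px [597.5  86.6] rect [846.7 251.1] [86.7 14.3] 5.805337905883789 circ ((847.145751953125, 246.49588012695312), 43.40687942504883)
grey px [214.7 132.2] rect [449.4 202.9] [121.3 120.6] 19.179824829101562 circ ((449.27508544921875, 202.93077087402344), 65.96902465820312)
grey px [373.9  64. ] rect [616.5 271. ] [105.8 106.1] 89.98841094970703 circ ((616.1907958984375, 271.05804443359375), 53.59819793701172)
grey px [37.5  9.7] rect [287.1 315.7] [31.1 68.6] 89.94126892089844 circ ((287.09710693359375, 330.76055908203125), 34.318626403808594)
bright px [372.1 402. ] ((625.9651489257812, -107.52034759521484), (46.36419677734375, 46.69376754760742), 0.12686479091644287) ((
[... 987 characters left out ...]
51367)
bright px [409.3  94.9] ((645.5739135742188, 242.2650146484375), (37.84548568725586, 9.478340148925781), 45.51053237915039) ((645.0632934570312, 242.66038513183594), 19.267885208129883)
bright px [388.   75.4] ((618.4257202148438, 265.2674560546875), (63.809940338134766, 60.051231384277344), 55.10044860839844) ((619.26123046875, 264.7083740234375), 34.46242141723633)
round [616.  270.7] [87.9] [-81.7]
cross [449.  202.2] [104.4, 106.4] [-116.0, -25.6]
square [446.9  14.5] [108.0] [-22.4]
spare [646.8   9.3] [99.4] [-126.1]
pulley [446.3  11.4] [] []
pulley38 [445.8  10.4] [] []
block [444.9 202.1] [] []
fourway [618.5 271.3] [] []
blockscrews [446.2 202.1] [43.1, 45.7] [-40.2, -127.2]
```

View pics/crop1.png

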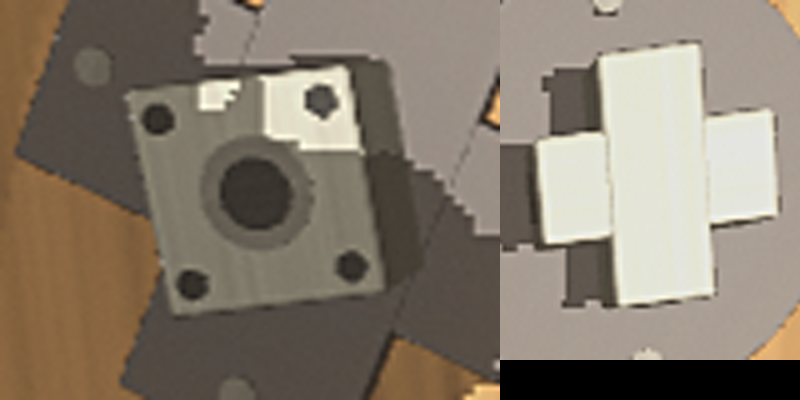

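```bash
cat >> m.py <<'E'
print("----")
c5=lambda x,y:(150+x/5,100+y/5); c4=lambda x,y:(330+(x-450)/4,20+y/4)
mid("block corners",52,c5(125,92),c5(385,290),c5(350,65),c5(175,315))
mid("block edges",52,c5(158,118),c5(322,100),c5(192,285),c5(352,265),c5(158,118),c5(192,285),c5(322,100),c5(352,265))
mid("four vert ends",48,c4(649,51),c4(666,300)); mid("four hor ends",48,c4(541,193),c4(776,162))
mid("four edges",48,c4(598,58),c4(618,306),c4(700,44),c4(714,294),c4(598,58),c4(700,44),c4(618,306),c4(714,294))
E
python3 m.py | sed -n '/----/,$p'
```

```text
----
block corners [445.7 202.6] [60.9, 61.3] [-38.5, -128.7]
block edges [445.2 202.4] [32.2, 32.3, 32.3, 31.7] [6.0, 7.0, -83.8, -83.6]
four vert ends [619.4 270. ] [54.5] [-83.2]
four hor ends [619.5 270.1] [55.1] [7.0]
four edges [619.4 270. ] [54.5, 54.6, 23.4, 23.0] [-82.9, -83.4, 7.1, 6.8]
```

Call:
carry_out(series="-0.295 -0.228 0.2 0 0 -0.07 -1;-0.295 -0.228 0.2 0 0 -0.07 -1;-0.295 -0.228 0.2 0 0 -0.07 -1;-0.295 -0.228 0.2 0 0 -0.07 -1;-0.295 -0.228 0.26 0 0 -0.07 -1;-0.295 -0.228 0.26 0 0 -0.07 -1;-0.295 -0.228 0.26 0 0 -0.07 -1;-0.295 -0.228 0.26 0 0 -0.07 -1")

```text
t: 1.8
tool_pos: [448.0, 12.6, 203.1]
ee_rot: [0.667, 0.745, 0.001, 0.001]
wrist_force: [-0.1, -0.0, 0.3]
width: 85.4
grasp_force: 0.0
```

```bash
cat > g.py <<'E'
import sys
from h import *
o=r.get_obs(); M=R.from_quat(o["ee_rot"]).as_matrix()
print("t %.2f"%o["t"],"pos",o["tool_pos"].round(1),"ydir",round(float(np.degrees(np.arctan2(M[1,1],M[0,1]))),2),"zaxis",M[:,2].round(4),"w %.1f f %.1f"%(o["width"],o["grasp_force"]),o["wrist_force"].round(1))
for a in sys.argv[1:]:
    t=np.array(eval(a),float); print(t,((M.T@(t-o["tool_pos"]))/500).round(4))
E
python3 g.py 446,11,16
```

```text
t 1.80 pos [448.   12.6 203.1] ydir 6.29 zaxis [ 2.7e-03  2.0e-04 -1.0e+00] w 85.4 f 0.0 [-0.1 -0.   0.3]
[446.  11.  16.] [-0.0027 -0.0054  0.3741]
```

Call:
carry_out(series="-0.003 -0.005 0.09 0 0 0 -1;-0.003 -0.005 0.18 0 0 0 -1;-0.003 -0.005 0.26 0 0 0 -1;-0.003 -0.005 0.32 0 0 0 -1;-0.003 -0.005 0.35 0 0 0 -1;-0.003 -0.005 0.372 0 0 0 -1;-0.003 -0.005 0.372 0 0 0 -1;-0.003 -0.005 0.372 0 0 0 -1")

```text
t: 2.6
tool_pos: [445.5, 11.0, 16.5]
ee_rot: [0.667, 0.745, 0.001, 0.001]
wrist_force: [0.1, 0.1, 0.5]
width: 85.3
grasp_force: 0.0
```

```bash
python3 g.py 446,11,16
```

```text
t 2.60 pos [445.5  11.   16.5] ydir 6.34 zaxis [ 0.0023 -0.     -1.    ] w 85.3 f 0.0 [0.1 0.1 0.5]
[446.  11.  16.] [-0.0001  0.001   0.001 ]
```

Close on the pulley, then lift slightly in a second call.

Call:
carry_out(series="0 0 0 0 0 0 0;0 0 0 0 0 0 0.3;0 0 0 0 0 0 0.6;0 0 0 0 0 0 1;0 0 0 0 0 0 1;0 0 0 0 0 0 1;0 0 0 0 0 0 1;0 0 0 0 0 0 1", grip_force=50)

```text
t: 3.4
tool_pos: [445.1, 10.7, 16.9]
ee_rot: [0.667, 0.745, 0.001, 0.001]
wrist_force: [-0.1, 0.4, 7.0]
width: 52.7
grasp_force: 52.4
```

Call:
carry_out(series="0 0 0 0 0 0 1;0 0 -0.02 0 0 0 1;0 0 -0.06 0 0 0 1;0 0 -0.12 0 0 0 1;0 0 -0.18 0 0 0 1;0 0 -0.24 0 0 0 1;0 0 -0.24 0 0 0 1;0 0 -0.24 0 0 0 1")

```text
t: 4.2
tool_pos: [443.9, 10.7, 136.0]
ee_rot: [0.667, 0.745, 0.001, 0.001]
wrist_force: [-0.0, 0.5, -2.6]
width: 52.6
grasp_force: 53.2
```

```bash
python3 - <<'E'
from h import *
o=r.get_obs();cv2.imwrite("pics/wrist2.png",vision.get_image("wrist")[:,:,::-1])
# where 12mm-below bottom and predicted hub of pulley appear
W=cam("wrist",o); print(o["width"],o["grasp_force"])
E
python3 g.py 646.5,10,136
```

```text
52.57857385228304 53.16641402780078
t 4.25 pos [442.7  10.7 134.6] ydir 6.29 zaxis [-0.0011  0.     -1.    ] w 52.7 f 53.2 [-0.7 -0.2 -1.8]
[646.5  10.  136. ] [-0.0461  0.4049 -0.0032]
```

View pics/wrist2.png

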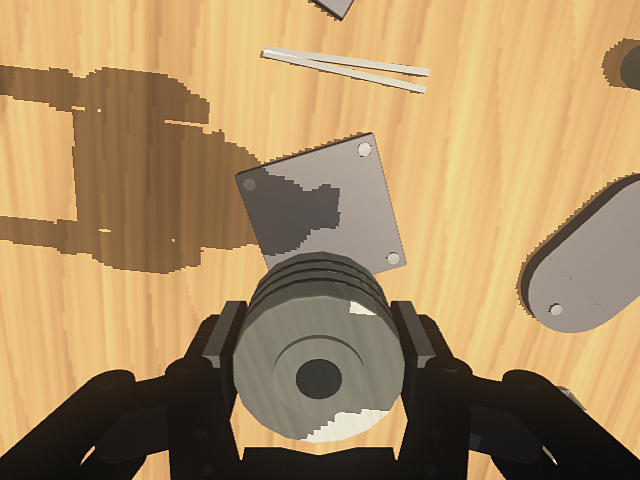

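Pulley is held upright between the pads (bore at (319,379)); the square carrier is clear.

Call:
carry_out(series="-0.005 0.05 0 0 0 0 1;-0.015 0.13 0 0 0 0 1;-0.025 0.21 0 0 0 0 1;-0.035 0.3 0 0 0 0 1;-0.043 0.37 0 0 0 0 1;-0.046 0.405 0 0 0 0 1;-0.046 0.405 0 0 0 0 1;-0.046 0.405 0 0 0 0 1")

```text
t: 5.05
tool_pos: [645.4, 10.2, 132.4]
ee_rot: [0.667, 0.745, -0.002, -0.002]
wrist_force: [-0.4, 0.7, -2.6]
width: 52.4
grasp_force: 53.3
```

```bash
python3 - <<'E'
from h import *
o=r.get_obs();W=cam("wrist",o)
P=cast(W,(319,379),o["tool_pos"][2]+35)[0]
M=R.from_quat(o["ee_rot"]).as_matrix(); print((M.T@(P-o["tool_pos"])).round(1))
E
python3 g.py 646.5,10,17
```

```text
[ -0.1   1.  -35. ]
t 5.05 pos [645.4  10.2 132.4] ydir 6.3 zaxis [-5.6e-03  1.0e-04 -1.0e+00] w 52.4 f 53.3 [-0.4  0.7 -2.6]
[646.5  10.   17. ] [-0.0007  0.0034  0.2308]
```

Call:
carry_out(series="0 0.003 0.06 0 0 0 1;0 0.003 0.12 0 0 0 1;0 0.003 0.17 0 0 0 1;0 0.003 0.2 0 0 0 1;0 0.003 0.22 0 0 0 1;0 0.003 0.225 0 0 0 1;0 0.003 0.225 0 0 0 1;0 0.003 0.225 0 0 0 1")

```text
t: 5.85
tool_pos: [650.2, 10.2, 24.3]
ee_rot: [0.667, 0.745, 0.001, 0.001]
wrist_force: [0.8, -0.3, -1.0]
width: 52.4
grasp_force: 53.3
```

```bash
python3 g.py 646.5,10,17
```

```text
t 5.85 pos [650.2  10.2  24.3] ydir 6.3 zaxis [ 2.6e-03 -1.0e-04 -1.0e+00] w 52.4 f 53.3 [ 0.8 -0.3 -1. ]
[646.5  10.   17. ] [ 0.0003 -0.0074  0.0146]
```

Call:
carry_out(series="0 0 0.003 0 0 0 1;0 0 0.003 0 0 0 1;0 0 0.003 0 0 0 1;0 0 0.003 0 0 0 1")

```text
t: 6.25
tool_pos: [649.1, 10.3, 21.5]
ee_rot: [0.667, 0.745, 0.0, 0.0]
wrist_force: [0.1, -1.0, -3.4]
width: 52.6
grasp_force: 53.3
```

```bash
python3 g.py 646.5,10,17
```

```text
t 6.25 pos [649.1  10.3  21.5] ydir 6.3 zaxis [ 3.e-04  0.e+00 -1.e+00] w 52.6 f 53.3 [ 0.1 -1.  -3.4]
[646.5  10.   17. ] [ 0.0001 -0.0053  0.009 ]
```

Call:
carry_out(series="0 -0.003 0.003 0 0 0 1;0 -0.005 0.005 0 0 0 1;0 -0.005 0.008 0 0 0 1;0 -0.005 0.008 0 0 0 1;0 -0.005 0.008 0 0 0 1;0 -0.005 0.008 0 0 0 1")

```text
t: 6.85
tool_pos: [646.5, 10.0, 17.2]
ee_rot: [0.667, 0.745, -0.0, -0.0]
wrist_force: [-0.1, 0.4, -2.0]
width: 52.7
grasp_force: 53.3
```

```bash
python3 g.py 646.5,10,17
```

```text
t 6.85 pos [646.5  10.   17.2] ydir 6.3 zaxis [-1.e-04 -0.e+00 -1.e+00] w 52.7 f 53.3 [-0.1  0.4 -2. ]
[646.5  10.   17. ] [-0.      0.0001  0.0003]
```

Call:
carry_out(series="0 0 0.001 0 0 0 1;0 0 0.002 0 0 0 1;0 0 0.002 0 0 0 1")

```text
t: 7.15
tool_pos: [646.6, 10.0, 17.0]
ee_rot: [0.667, 0.745, 0.0, 0.0]
wrist_force: [-3.2, 0.5, 4.1]
width: 52.5
grasp_force: 53.9
```

```bash
python3 g.py
```

```text
t 7.15 pos [646.6  10.   17. ] ydir 6.3 zaxis [ 1.e-04  0.e+00 -1.e+00] w 52.5 f 53.9 [-3.2  0.5  4.1]
```

Call:
carry_out(series="0 0 0 0 0 0 0.2;0 0 0 0 0 0 0;0 0 0 0 0 0 -0.3;0 0 0 0 0 0 -1;0 0 0 0 0 0 -1;0 0 0 0 0 0 -1;0 0 0 0 0 0 -1;0 0 0 0 0 0 -1")

```text
t: 7.95
tool_pos: [646.5, 10.0, 16.2]
ee_rot: [0.667, 0.745, -0.0, -0.0]
wrist_force: [1.0, 0.0, 0.6]
width: 85.2
grasp_force: 0.0
```

Call:
carry_out(series="0 0 -0.02 0 0 0 -1;0 0 -0.08 0 0 0 -1;0 0 -0.17 0 0 0 -1;0 0 -0.26 0 0 0 -1;0 0 -0.3 0 0 0 -1;0 0 -0.3 0 0 0 -1")

```text
t: 8.55
tool_pos: [650.1, 9.9, 172.8]
ee_rot: [0.667, 0.745, 0.003, 0.004]
wrist_force: [0.5, -0.6, -0.5]
width: 85.8
grasp_force: 0.0
```

```bash
python3 g.py 445.5,202.4,170 445.5,202.4,16
```

```text
t 8.55 pos [650.1   9.9 172.8] ydir 6.3 zaxis [ 1.050e-02 -2.000e-04 -9.999e-01] w 85.8 f 0.0 [ 0.5 -0.6 -0.5]
[445.5 202.4 170. ] [ 0.4275 -0.3644  0.0012]
[445.5 202.4  16. ] [ 0.4279 -0.3676  0.3092]
```

Call:
carry_out(series="0.427 -0.358 0 0 0 0 -1;0.427 -0.358 0 0 0 0 -1;0.427 -0.358 0 0 0 0 -1;0.427 -0.358 0 0 0 0 -1;0.427 -0.358 0 0 0 0 -1;0.427 -0.358 0 0 0 0 -1;0.427 -0.358 0 0 0 0 -1;0.427 -0.358 0 0 0 0 -1")

```text
t: 9.35
tool_pos: [444.2, 202.6, 165.4]
ee_rot: [0.666, 0.746, -0.001, -0.0]
wrist_force: [1.0, -0.2, -0.3]
width: 85.4
grasp_force: 0.0
```

Call:
carry_out(series="0 0 0 0 0 0 -1;0 0 0 0 0 0 -1;0 0 0 0 0 0 -1;0 0 0 0 0 0 -1")

```text
t: 9.75
tool_pos: [445.7, 202.0, 166.2]
ee_rot: [0.668, 0.744, -0.0, -0.0]
wrist_force: [0.1, -0.6, -0.1]
width: 85.2
grasp_force: 0.0
```

```bash
python3 g.py 445.5,202.4,16
```

```text
t 9.75 pos [445.7 202.  166.2] ydir 6.23 zaxis [-2.e-04 -1.e-04 -1.e+00] w 85.2 f 0.0 [ 0.1 -0.6 -0.1]
[445.5 202.4  16. ] [ 8.000e-04 -2.000e-04  3.004e-01]
```

Call:
carry_out(series="0.001 0 0.09 0 0 0 -1;0.001 0 0.18 0 0 0 -1;0.001 0 0.25 0 0 0 -1;0.001 0 0.28 0 0 0 -1;0.001 0 0.3 0 0 0 -1;0.001 0 0.3 0 0 0 -1;0.001 0 0.3 0 0 0 -1;0.001 0 0.3 0 0 0 -1")

```text
t: 10.55
tool_pos: [446.6, 203.6, 17.8]
ee_rot: [0.667, 0.745, 0.001, 0.001]
wrist_force: [-0.7, -0.4, -0.0]
width: 85.5
grasp_force: 0.0
```

Call:
carry_out(series="0 0 0 0 0 0 -0.2;0 0 0 0 0 0 0.2;0 0 0 0 0 0 0.5;0 0 0 0 0 0 1;0 0 0 0 0 0 1;0 0 0 0 0 0 1;0 0 0 0 0 0 1;0 0 0 0 0 0 1")

```text
t: 11.35
tool_pos: [445.7, 203.3, 17.0]
ee_rot: [0.667, 0.745, 0.001, 0.0]
wrist_force: [-1.3, -0.2, 5.9]
width: 43.4
grasp_force: 52.3
```

```bash
python3 g.py
```

```text
t 11.35 pos [445.7 203.3  17. ] ydir 6.3 zaxis [ 1.1e-03  5.0e-04 -1.0e+00] w 43.4 f 52.3 [-1.3 -0.2  5.9]
```

Call:
carry_out(series="0 0 -0.01 0 0 0 1;0 0 -0.04 0 0 0 1;0 0 -0.09 0 0 0 1;0 0 -0.15 0 0 0 1;0 0 -0.2 0 0 0 1;0 0 -0.22 0 0 0 1;0 0 -0.22 0 0 0 1;0 0 -0.22 0 0 0 1")

```text
t: 12.15
tool_pos: [444.2, 202.7, 125.1]
ee_rot: [0.667, 0.745, -0.001, -0.0]
wrist_force: [0.1, -0.9, -2.7]
width: 43.4
grasp_force: 51.5
```

Call:
carry_out(series="-0.04 -0.004 0 0 0 0 1;-0.12 -0.012 0 0 0 0 1;-0.2 -0.02 0 0 0 0 1;-0.28 -0.03 0 0 0 0 1;-0.34 -0.035 0 0 0 0 1;-0.375 -0.039 0 0 0 0 1;-0.375 -0.039 0 0 0 0 1;-0.375 -0.039 0 0 0 0 1")

```text
t: 12.95
tool_pos: [445.0, 14.5, 124.7]
ee_rot: [0.668, 0.744, -0.001, -0.001]
wrist_force: [-1.0, -0.8, -1.2]
width: 43.5
grasp_force: 51.5
```

Call:
carry_out(series="0 0 0 0 0 0 1;0 0 0 0 0 0 1;0 0 0 0 0 0 1;0 0 0 0 0 0 1")

```text
t: 13.35
tool_pos: [446.3, 15.1, 126.3]
ee_rot: [0.667, 0.745, 0.0, 0.0]
wrist_force: [0.6, -0.6, -2.4]
width: 43.5
grasp_force: 51.5
```

```bash
python3 g.py 447,15,17; python3 - <<'E'
from h import *
o=r.get_obs();im=vision.get_image("wrist")[:,:,::-1];cv2.imwrite("pics/wrist3.png",im); np.savez("w3.npz",p=o["tool_pos"],q=o["ee_rot"])
E
```

```text
t 13.35 pos [446.3  15.1 126.3] ydir 6.36 zaxis [ 1.e-04  1.e-04 -1.e+00] w 43.5 f 51.5 [ 0.6 -0.6 -2.4]
[447.  15.  17.] [-0.0003  0.0013  0.2186]
```

View pics/wrist3.png

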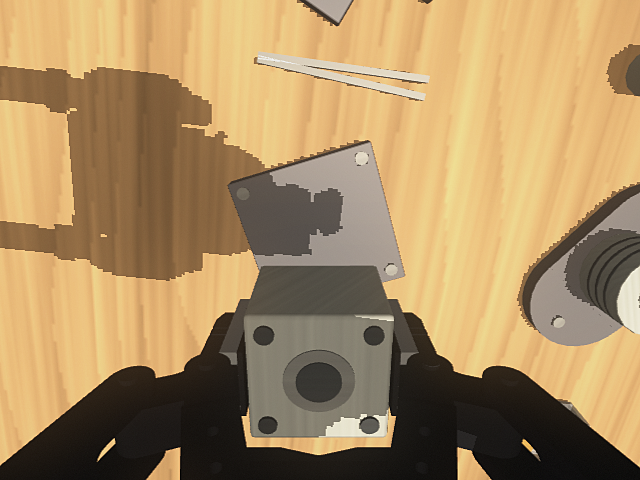

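Block held squarely (bore (319,382)); pulley stands on the spare carrier at right; the square carrier's screws at (243,194),(361,158),(391,269). Lowering.

Call:
carry_out(series="0 0.001 0.06 0 0 0 1;0 0.001 0.12 0 0 0 1;0 0.001 0.17 0 0 0 1;0 0.001 0.2 0 0 0 1;0 0.001 0.21 0 0 0 1;0 0.001 0.214 0 0 0 1;0 0.001 0.214 0 0 0 1;0 0.001 0.214 0 0 0 1")

```text
t: 14.2
tool_pos: [447.9, 14.6, 20.4]
ee_rot: [0.667, 0.745, 0.001, 0.001]
wrist_force: [0.0, 0.2, -1.3]
width: 43.5
grasp_force: 51.5
```

Call:
carry_out(series="0 0 0 0 0 0 1;0 0 0 0 0 0 1;0 0 0 0 0 0 1")

```text
t: 14.5
tool_pos: [447.1, 14.6, 19.7]
ee_rot: [0.667, 0.745, 0.0, 0.0]
wrist_force: [-0.2, -0.2, -1.3]
width: 43.6
grasp_force: 51.5
```

```bash
python3 g.py 447,15,17; python3 - <<'E'
from h import *
d=np.load("w3.npz");W=cam("wrist",dict(tool_pos=d["p"],ee_rot=d["q"]))
print("held block rel",cast(W,(319,382),d["p"][2]-5+40)[0]-d["p"], "square",cast(W,[(243,194),(391,269)],12).mean(0))
E
```

```text
t 14.50 pos [447.1  14.6  19.7] ydir 6.3 zaxis [ 9.e-04 -0.e+00 -1.e+00] w 43.6 f 51.5 [-0.2 -0.2 -1.3]
[447.  15.  17.] [ 0.0009 -0.0001  0.0054]
held block rel [ 1.09515068 -1.05849363 35.        ] square [447.52610181  14.51747199  12.        ]
```

Call:
carry_out(series="0.001 0 0.002 0 0 0 1;0.001 0 0.004 0 0 0 1;0.001 0 0.006 0 0 0 1;0.001 0 0.006 0 0 0 1;0.001 0 0.006 0 0 0 1")

```text
t: 15.0
tool_pos: [446.7, 15.1, 17.0]
ee_rot: [0.667, 0.745, -0.0, -0.0]
wrist_force: [-3.5, -0.8, 6.4]
width: 43.5
grasp_force: 52.4
```

Contact (6 N upward). Release and rise.

Call:
carry_out(series="0 0 0 0 0 0 0.2;0 0 0 0 0 0 0;0 0 0 0 0 0 -0.3;0 0 0 0 0 0 -1;0 0 0 0 0 0 -1;0 0 0 0 0 0 -1;0 0 0 0 0 0 -1;0 0 0 0 0 0 -1")

```text
t: 15.8
tool_pos: [446.7, 15.1, 16.2]
ee_rot: [0.667, 0.745, -0.0, -0.0]
wrist_force: [-0.2, 0.1, -0.1]
width: 85.5
grasp_force: 0.0
```

Call:
carry_out(series="0 0 -0.02 0 0 0 -1;0 0 -0.08 0 0 0 -1;0 0 -0.17 0 0 0 -1;0 0 -0.26 0 0 0 -1;0 0 -0.3 0 0 0 -1;0 0 -0.3 0 0 0 -1;0 0 -0.3 0 0 0 -1;0 0 -0.3 0 0 0 -1")

```text
t: 16.6
tool_pos: [445.4, 15.1, 164.9]
ee_rot: [0.667, 0.745, -0.001, -0.001]
wrist_force: [-0.9, 0.0, -0.2]
width: 85.2
grasp_force: 0.0
```

```bash
python3 g.py 619.4,270,166
```

```text
t 16.60 pos [445.4  15.1 164.9] ydir 6.3 zaxis [-0.0027  0.     -1.    ] w 85.2 f 0.0 [-0.9  0.  -0.2]
[619.4 270.  166. ] [ 0.4685  0.4018 -0.0032]
```

Call:
carry_out(series="0.468 0.4 0 0 0 0 -1;0.468 0.4 0 0 0 0 -1;0.468 0.4 0 0 0 0 -1;0.468 0.4 0 0 0 0 -1;0.468 0.4 0 0 0 0 -1;0.468 0.4 0 0 0 0 -1;0.468 0.4 0 0 0 0 -1;0.468 0.4 0 0 0 0 -1")

```text
t: 17.4
tool_pos: [619.0, 270.5, 163.2]
ee_rot: [0.666, 0.746, -0.002, -0.001]
wrist_force: [-0.9, -0.3, -0.1]
width: 85.4
grasp_force: 0.0
```

Call:
carry_out(series="0 0 0 0 0 0 -1;0 0 0 0 0 0 -1;0 0 0 0 0 0 -1;0 0 0 0 0 0 -1")

```text
t: 17.8
tool_pos: [619.5, 268.6, 166.7]
ee_rot: [0.668, 0.745, 0.0, 0.0]
wrist_force: [0.8, 0.7, -0.1]
width: 85.5
grasp_force: 0.0
```

```bash
python3 g.py 619.4,270,15;  python3 - <<'E'
from h import *
o=r.get_obs();im=vision.get_image("wrist")[:,:,::-1];cv2.imwrite("pics/wrist4.png",im)
print(proj(cam("wrist",o),[619.4,270,48]))
E
```

```text
t 17.80 pos [619.5 268.6 166.7] ydir 6.24 zaxis [ 3.e-04  1.e-04 -1.e+00] w 85.5 f 0.0 [ 0.8  0.7 -0.1]
[619.4 270.   15. ] [ 2.800e-03 -1.000e-04  3.035e-01]
[317.33842927 227.39996692]
```

View pics/wrist4.png

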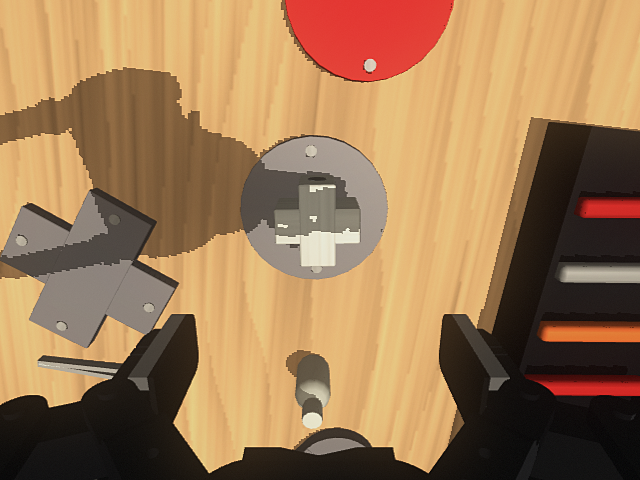

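Four-way centre at (318,225), matching the prediction (317,227). Descend and grip.

Call:
carry_out(series="0.003 0 0.09 0 0 0 -1;0.003 0 0.18 0 0 0 -1;0.003 0 0.25 0 0 0 -1;0.003 0 0.285 0 0 0 -1;0.003 0 0.302 0 0 0 -1;0.003 0 0.302 0 0 0 -1;0.003 0 0.302 0 0 0 -1;0.003 0 0.302 0 0 0 -1")

```text
t: 18.65
tool_pos: [621.7, 271.9, 17.9]
ee_rot: [0.667, 0.745, 0.002, 0.001]
wrist_force: [0.0, -0.2, 1.1]
width: 85.7
grasp_force: 0.0
```

Call:
carry_out(series="0 0 0 0 0 0 -0.2;0 0 0 0 0 0 0.2;0 0 0 0 0 0 0.5;0 0 0 0 0 0 1;0 0 0 0 0 0 1;0 0 0 0 0 0 1;0 0 0 0 0 0 1;0 0 0 0 0 0 1")

```text
t: 19.45
tool_pos: [620.5, 271.5, 16.7]
ee_rot: [0.667, 0.745, 0.001, 0.0]
wrist_force: [-1.3, -1.2, 6.5]
width: 55.2
grasp_force: 54.9
```

Call:
carry_out(series="0 0 -0.01 0 0 0 1;0 0 -0.04 0 0 0 1;0 0 -0.09 0 0 0 1;0 0 -0.15 0 0 0 1;0 0 -0.2 0 0 0 1;0 0 -0.22 0 0 0 1;0 0 -0.22 0 0 0 1;0 0 -0.22 0 0 0 1")

```text
t: 20.25
tool_pos: [618.9, 270.8, 124.4]
ee_rot: [0.667, 0.745, -0.001, -0.0]
wrist_force: [0.5, -0.2, -1.1]
width: 55.0
grasp_force: 54.3
```

```bash
python3 g.py 449,202.5,126
```

```text
t 20.25 pos [618.9 270.8 124.4] ydir 6.3 zaxis [-1.3e-03 -5.0e-04 -1.0e+00] w 55.0 f 54.3 [ 0.5 -0.2 -1.1]
[449.  202.5 126. ] [-0.0985 -0.3528 -0.0027]
```

Call:
carry_out(series="-0.01 -0.04 0 0 0 0 1;-0.03 -0.11 0 0 0 0 1;-0.05 -0.19 0 0 0 0 1;-0.075 -0.27 0 0 0 0 1;-0.09 -0.33 0 0 0 0 1;-0.098 -0.353 0 0 0 0 1;-0.098 -0.353 0 0 0 0 1;-0.098 -0.353 0 0 0 0 1")

```text
t: 21.05
tool_pos: [450.5, 203.4, 125.1]
ee_rot: [0.667, 0.745, 0.0, 0.0]
wrist_force: [0.9, 0.6, -1.9]
width: 54.9
grasp_force: 54.2
```

Call:
carry_out(series="0 0 0 0 0 0 1;0 0 0 0 0 0 1;0 0 0 0 0 0 1;0 0 0 0 0 0 1")

```text
t: 21.45
tool_pos: [450.1, 203.2, 125.2]
ee_rot: [0.667, 0.745, -0.0, -0.0]
wrist_force: [-0.6, 0.1, -0.9]
width: 55.2
grasp_force: 54.2
```

```bash
python3 g.py 449,203,17; python3 - <<'E'
from h import *
o=r.get_obs();im=vision.get_image("wrist")[:,:,::-1];cv2.imwrite("pics/wrist5.png",im); np.savez("w5.npz",p=o["tool_pos"],q=o["ee_rot"])
E
```

```text
t 21.45 pos [450.1 203.2 125.2] ydir 6.3 zaxis [-0. -0. -1.] w 55.2 f 54.2 [-0.6  0.1 -0.9]
[449. 203.  17.] [-2.000e-04 -2.200e-03  2.164e-01]
```

View pics/wrist5.png

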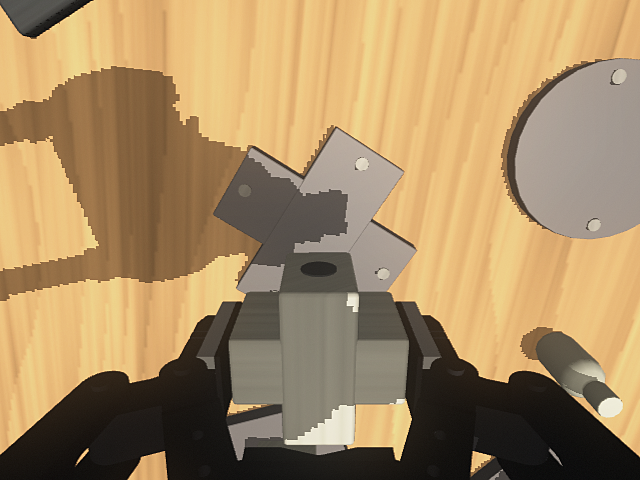

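Four-way is held level, cross carrier beneath it with screws at (245,191),(383,273). Lower.

Call:
carry_out(series="0 -0.002 0.06 0 0 0 1;0 -0.002 0.12 0 0 0 1;0 -0.002 0.17 0 0 0 1;0 -0.002 0.2 0 0 0 1;0 -0.002 0.208 0 0 0 1;0 -0.002 0.211 0 0 0 1;0 -0.002 0.211 0 0 0 1;0 -0.002 0.211 0 0 0 1")

```text
t: 22.3
tool_pos: [449.7, 203.4, 21.0]
ee_rot: [0.667, 0.745, 0.001, 0.001]
wrist_force: [-0.4, -0.5, -1.5]
width: 55.2
grasp_force: 54.1
```

Call:
carry_out(series="0 0 0 0 0 0 1;0 0 0 0 0 0 1;0 0 0 0 0 0 1")

```text
t: 22.6
tool_pos: [448.9, 203.1, 20.2]
ee_rot: [0.667, 0.745, 0.0, 0.0]
wrist_force: [0.8, 0.2, -2.0]
width: 55.4
grasp_force: 54.1
```

```bash
python3 g.py 449,203,17; python3 - <<'E'
from h import *
d=np.load("w5.npz");W=cam("wrist",dict(tool_pos=d["p"],ee_rot=d["q"]))
print("held rel",cast(W,[(319,292),(320,445)],d["p"][2]-5+36).mean(0)-d["p"], "cross",cast(W,[(245,191),(383,273)],12).mean(0))
E
```

```text
t 22.60 pos [448.9 203.1  20.2] ydir 6.3 zaxis [ 8.e-04  3.e-04 -1.e+00] w 55.4 f 54.1 [ 0.8  0.2 -2. ]
[449. 203.  17.] [-0.0001  0.0002  0.0064]
held rel [ 1.25332356 -0.92412955 31.        ] cross [449.40030922 202.28203344  12.        ]
```

Call:
carry_out(series="0 0 0.002 0 0 0 1;0 0 0.004 0 0 0 1;0 0 0.006 0 0 0 1;0 0 0.006 0 0 0 1;0 0 0.006 0 0 0 1")

```text
t: 23.1
tool_pos: [448.6, 202.9, 16.7]
ee_rot: [0.667, 0.745, -0.0, -0.0]
wrist_force: [0.7, 0.1, -1.8]
width: 55.3
grasp_force: 54.2
```

Call:
carry_out(series="0 0 0.001 0 0 0 1;0 0 0.002 0 0 0 1;0 0 0.002 0 0 0 1")

```text
t: 23.4
tool_pos: [448.6, 202.9, 16.7]
ee_rot: [0.667, 0.745, -0.0, -0.0]
wrist_force: [-3.0, -1.0, 7.6]
width: 55.3
grasp_force: 55.3
```

Contact. Release and rise.

Call:
carry_out(series="0 0 0 0 0 0 0.2;0 0 0 0 0 0 0;0 0 0 0 0 0 -0.3;0 0 0 0 0 0 -1;0 0 0 0 0 0 -1;0 0 0 0 0 0 -1;0 0 0 0 0 0 -1;0 0 0 0 0 0 -1")

```text
t: 24.2
tool_pos: [448.6, 202.9, 15.7]
ee_rot: [0.667, 0.745, -0.0, -0.0]
wrist_force: [0.3, -0.4, -0.2]
width: 85.4
grasp_force: 0.0
```

Call:
carry_out(series="0 0 -0.02 0 0 0 -1;0 0 -0.08 0 0 0 -1;0 0 -0.17 0 0 0 -1;0 0 -0.26 0 0 0 -1;0 0 -0.3 0 0 0 -1;0 0 -0.3 0 0 0 -1;0 0 -0.3 0 0 0 -1;0 0 -0.3 0 0 0 -1")

```text
t: 25.0
tool_pos: [447.4, 202.5, 164.3]
ee_rot: [0.667, 0.745, -0.001, -0.001]
wrist_force: [-0.1, -0.4, -1.2]
width: 85.3
grasp_force: 0.0
```

```bash
python3 g.py 646.5,10,166
```

```text
t 25.00 pos [447.4 202.5 164.3] ydir 6.3 zaxis [-0.0026 -0.001  -1.    ] w 85.3 f 0.0 [-0.1 -0.4 -1.2]
[646.5  10.  166. ] [-0.4263  0.3536 -0.004 ]
```

Call:
carry_out(series="-0.426 0.353 0 0 0 0 -1;-0.426 0.353 0 0 0 0 -1;-0.426 0.353 0 0 0 0 -1;-0.426 0.353 0 0 0 0 -1;-0.426 0.353 0 0 0 0 -1;-0.426 0.353 0 0 0 0 -1;-0.426 0.353 0 0 0 0 -1;-0.426 0.353 0 0 0 0 -1")

```text
t: 25.8
tool_pos: [646.1, 10.2, 163.1]
ee_rot: [0.668, 0.744, -0.001, -0.002]
wrist_force: [0.3, 1.3, -0.2]
width: 85.5
grasp_force: 0.0
```

Call:
carry_out(series="0 0 0 0 0 0 -1;0 0 0 0 0 0 -1;0 0 0 0 0 0 -1;0 0 0 0 0 0 -1")

```text
t: 26.2
tool_pos: [647.0, 11.3, 166.1]
ee_rot: [0.667, 0.745, 0.0, 0.0]
wrist_force: [-0.0, 0.7, -0.1]
width: 85.1
grasp_force: 0.0
```

```bash
python3 - <<'E'
from h import *
o=r.get_obs();im=vision.get_image("wrist")[:,:,::-1];cv2.imwrite("pics/wrist6.png",im); np.savez("w6.npz",p=o["tool_pos"],q=o["ee_rot"])
print(proj(cam("wrist",o),[646.5,10,52]))
E
python3 g.py 646.5,10,15
```

```text
[316.22434996 233.51515917]
t 26.25 pos [647.2  11.2 166.1] ydir 6.35 zaxis [ 4.e-04  0.e+00 -1.e+00] w 85.2 f 0.0 [0.5 0.7 0.9]
[646.5  10.   15. ] [-0.0022 -0.0018  0.3023]
```

View pics/wrist6.png

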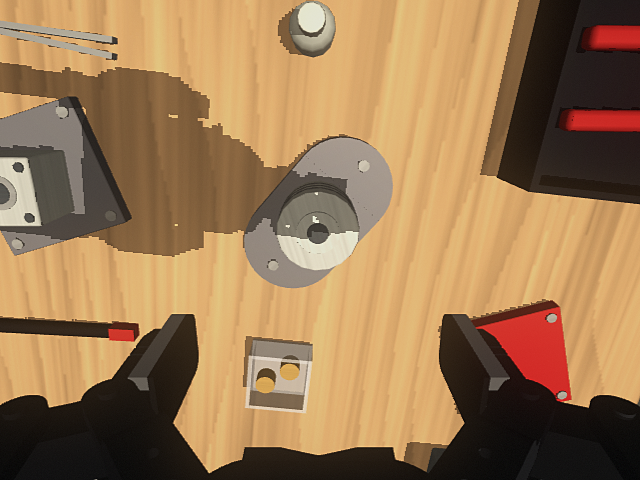

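Pulley bore at (318,233), right at the prediction (316,234). Descend, grip, lift.

Call:
carry_out(series="-0.002 -0.001 0.09 0 0 0 -1;-0.002 -0.001 0.18 0 0 0 -1;-0.002 -0.001 0.25 0 0 0 -1;-0.002 -0.001 0.285 0 0 0 -1;-0.002 -0.001 0.3 0 0 0 -1;-0.002 -0.001 0.3 0 0 0 -1;-0.002 -0.001 0.3 0 0 0 -1;-0.002 -0.001 0.3 0 0 0 -1")

```text
t: 27.05
tool_pos: [649.1, 9.5, 18.3]
ee_rot: [0.667, 0.745, 0.001, 0.002]
wrist_force: [1.3, 0.5, 0.6]
width: 85.3
grasp_force: 0.0
```

Call:
carry_out(series="0 0 0 0 0 0 -0.2;0 0 0 0 0 0 0.2;0 0 0 0 0 0 0.5;0 0 0 0 0 0 1;0 0 0 0 0 0 1;0 0 0 0 0 0 1;0 0 0 0 0 0 1;0 0 0 0 0 0 1")

```text
t: 27.85
tool_pos: [647.9, 9.5, 17.1]
ee_rot: [0.667, 0.745, 0.001, 0.001]
wrist_force: [-0.7, 0.1, 5.8]
width: 52.6
grasp_force: 53.3
```

Call:
carry_out(series="0 0 -0.01 0 0 0 1;0 0 -0.04 0 0 0 1;0 0 -0.09 0 0 0 1;0 0 -0.15 0 0 0 1;0 0 -0.2 0 0 0 1;0 0 -0.24 0 0 0 1;0 0 -0.24 0 0 0 1;0 0 -0.24 0 0 0 1")

```text
t: 28.65
tool_pos: [647.0, 9.5, 136.2]
ee_rot: [0.667, 0.745, 0.0, 0.0]
wrist_force: [-0.1, -0.3, -2.8]
width: 52.5
grasp_force: 53.0
```

```bash
python3 g.py 616,271,136
```

```text
t 28.65 pos [647.    9.5 136.2] ydir 6.3 zaxis [ 8.e-04  0.e+00 -1.e+00] w 52.5 f 53.0 [-0.1 -0.3 -2.8]
[616. 271. 136.] [ 5.266e-01 -4.300e-03  3.000e-04]
```

Call:
carry_out(series="0.05 0 0 0 0 0 1;0.14 0 0 0 0 0 1;0.23 -0.002 0 0 0 0 1;0.32 -0.003 0 0 0 0 1;0.41 -0.004 0 0 0 0 1;0.48 -0.004 0 0 0 0 1;0.527 -0.004 0 0 0 0 1;0.527 -0.004 0 0 0 0 1")

```text
t: 29.45
tool_pos: [613.8, 274.2, 133.1]
ee_rot: [0.666, 0.746, -0.001, -0.001]
wrist_force: [0.3, 0.8, -2.4]
width: 52.3
grasp_force: 52.8
```

Call:
carry_out(series="0.001 0 0 0 0 0 1;0.001 0 0 0 0 0 1;0.001 0 0 0 0 0 1;0.001 0 0 0 0 0 1;0.001 0 0 0 0 0 1")

```text
t: 29.95
tool_pos: [616.3, 270.9, 135.9]
ee_rot: [0.668, 0.744, 0.0, 0.0]
wrist_force: [0.0, -0.8, -2.8]
width: 52.1
grasp_force: 52.8
```

```bash
python3 - <<'E'
from h import *
o=r.get_obs();im=vision.get_image("wrist")[:,:,::-1];cv2.imwrite("pics/wrist7.png",im); np.savez("w7.npz",p=o["tool_pos"],q=o["ee_rot"])
E
python3 g.py 616,271,17
```

```text
t 30.00 pos [616.3 271.1 135.9] ydir 6.24 zaxis [ 1.e-04  0.e+00 -1.e+00] w 52.9 f 52.8 [-0.4 -0.8 -1.9]
[616. 271.  17.] [-1.000e-04 -6.000e-04  2.378e-01]
```

View pics/wrist7.png

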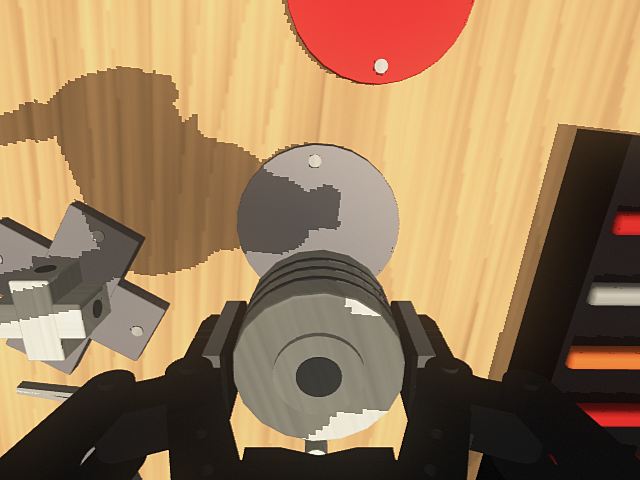

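Pulley held upright (bore (319,377)) above the round carrier (far screw at (315,161)); the four-way stands on the cross carrier at lower left. Lower.

Call:
carry_out(series="0 -0.001 0.06 0 0 0 1;0 -0.001 0.13 0 0 0 1;0 -0.001 0.18 0 0 0 1;0 -0.001 0.22 0 0 0 1;0 -0.001 0.23 0 0 0 1;0 -0.001 0.233 0 0 0 1;0 -0.001 0.233 0 0 0 1;0 -0.001 0.233 0 0 0 1")

```text
t: 30.8
tool_pos: [617.0, 272.2, 21.1]
ee_rot: [0.667, 0.745, 0.001, 0.001]
wrist_force: [-0.3, -0.2, -2.6]
width: 52.7
grasp_force: 52.9
```

Call:
carry_out(series="0 0 0 0 0 0 1;0 0 0 0 0 0 1;0 0 0 0 0 0 1;0 0 0 0 0 0 1")

```text
t: 31.2
tool_pos: [615.7, 271.7, 19.5]
ee_rot: [0.667, 0.745, 0.0, 0.0]
wrist_force: [0.7, 0.3, -2.7]
width: 52.2
grasp_force: 52.9
```

```bash
python3 g.py 616,271,17
```

```text
t 31.20 pos [615.7 271.7  19.5] ydir 6.3 zaxis [ 3.e-04  1.e-04 -1.e+00] w 52.2 f 52.9 [ 0.7  0.3 -2.7]
[616. 271.  17.] [-0.0015  0.0005  0.0051]
```

Call:
carry_out(series="-0.001 0 0.002 0 0 0 1;-0.001 0 0.003 0 0 0 1;-0.001 0 0.005 0 0 0 1;-0.001 0 0.006 0 0 0 1;-0.001 0 0.006 0 0 0 1;-0.001 0 0.006 0 0 0 1")

```text
t: 31.8
tool_pos: [615.6, 271.1, 17.2]
ee_rot: [0.667, 0.745, -0.0, -0.0]
wrist_force: [-3.8, -2.2, 5.6]
width: 52.4
grasp_force: 53.6
```

Contact. Release, rise, and back off for a final look at everything.

Call:
carry_out(series="0 0 0 0 0 0 0.2;0 0 0 0 0 0 0;0 0 0 0 0 0 -0.3;0 0 0 0 0 0 -1;0 0 0 0 0 0 -1;0 0 0 0 0 0 -1;0 0 0 0 0 0 -1;0 0 0 0 0 0 -1")

```text
t: 32.6
tool_pos: [615.6, 271.2, 16.2]
ee_rot: [0.667, 0.745, -0.0, -0.0]
wrist_force: [-0.5, 0.1, 0.3]
width: 85.4
grasp_force: 0.0
```

Call:
carry_out(series="0 0 -0.02 0 0 0 -1;0 0 -0.08 0 0 0 -1;0 0 -0.17 0 0 0 -1;0 0 -0.26 0 0 0 -1;0 0 -0.36 0 0 0 -1;0 0 -0.45 0 0 0 -1;0 0 -0.54 0 0 0 -1;0 0 -0.63 0 0 0 -1")

```text
t: 33.4
tool_pos: [615.2, 271.1, 334.4]
ee_rot: [0.667, 0.745, 0.001, 0.0]
wrist_force: [-0.1, 1.1, -0.3]
width: 85.3
grasp_force: 0.0
```

Call:
carry_out(series="-0.2 -0.13 0 0 0 0 -1;-0.2 -0.13 0 0 0 0 -1;-0.2 -0.13 0 0 0 0 -1;-0.2 -0.13 0 0 0 0 -1;-0.2 -0.13 0 0 0 0 -1;-0.2 -0.13 0 0 0 0 -1;-0.2 -0.13 0 0 0 0 -1;-0.2 -0.13 0 0 0 0 -1")

```text
t: 34.2
tool_pos: [562.3, 165.5, 330.8]
ee_rot: [0.667, 0.745, -0.0, -0.0]
wrist_force: [0.0, 0.9, 0.8]
width: 85.2
grasp_force: 0.0
```

```bash
python3 - <<'E'
from h import *
o=r.get_obs();im=vision.get_image("wrist")[:,:,::-1];cv2.imwrite("pics/wrist8.png",im); np.savez("w8.npz",p=o["tool_pos"],q=o["ee_rot"])
E
python3 g.py
```

```text
t 34.25 pos [562.2 165.4 330.8] ydir 6.36 zaxis [-7.e-04 -1.e-04 -1.e+00] w 85.6 f 0.0 [0.3 0.3 0.5]
```

View pics/wrist8.png

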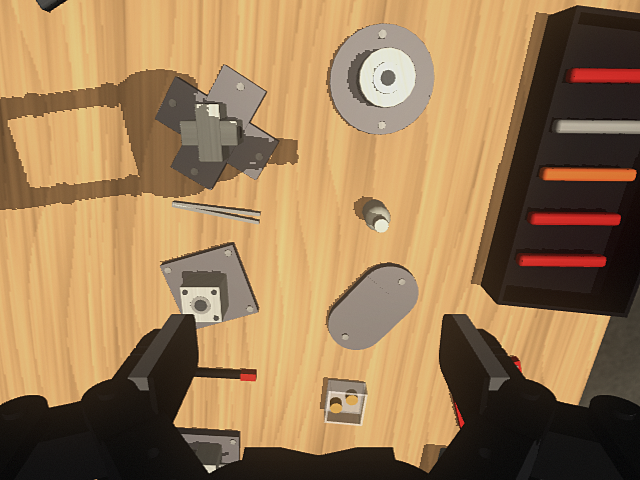

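All three stand on their carriers: pulley bore (388,78), block bore (200,305), four-way centre (210,132). Check offsets numerically.

```bash
python3 - <<'E'
from h import *
d=np.load("w8.npz");W=cam("wrist",dict(tool_pos=d["p"],ee_rot=d["q"]))
f=lambda z,*u:cast(W,u,z).mean(0)[:2]
print("pulley",f(52,(388,78))-f(12,(382,34),(382,125)),"block",f(52,(200,305))-f(12,(168,267),(250,309)),
"four",f(48,(210,132))-f(12,(240,87),(189,170),(172,104),(260,158)))
E
```

```text
pulley [-0.2134598   1.01658173] block [-0.83990928 -1.68605028] four [3.17132141 1.53725919]
```

```bash
python3 -c "
from workcell import order
print(order.hand_in())"
```

```text
the job is handed in; nothing more can be done
None
```

The job is handed in: the pulley, block and four-way fitting stand released on the round, square and cross-shaped carriers, about 1, 2 and 4 mm off centre by the last wrist picture. I parked the pulley on the spare carrier and left the motor alone; `order.hand_in()` gave no verdict.

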